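# Spirit level out of the toolbox past its sliding tray

## Task

Get the spirit level out of the open toolbox: slide the tray fully to one end of the box (either end), then tilt the level, draw it up end first through the open half of the box without forcing it against box or tray, and hold it up roughly level and still, every part of it at least 5 cm above the rim of the box. Finish while still holding it there, with the tray still at that end; do not put the level down or let it go. Leave everything else where it is.

Things in the scene. Friction and masses are not known exactly. Their poses are not given: they have to be found in the camera images.
- toolbox: fixed open sheet-steel toolbox without a top, 246 mm (its x) by 446 mm long (its y) and 172 mm high to the rim, walls 3 mm thick all round, inner floor 6 mm above the bench. Origin: centre of its underside, on the bench; z up. Its two half lids hang folded down outside the long sides, reaching 35 mm out from the walls. Its mouth is partly covered by the sliding tray. Runners 6 mm wide, at 122 to 126 mm above the bench, stick inward from the long walls.
- tray (a joint): position of the grey plastic tray that slides along the toolbox's length on runners, in m along the toolbox's +y: 0 with the tray in the middle, -0.124 and +0.124 at the two end stops. It cannot be lifted out. It is 236 mm wide, 190 mm long (along toolbox y), its underside 126 mm and its rim 168 mm above the bench. It slides with about 3 N of friction and stays where it is left. At a stop it leaves an opening 248 mm long beside it, shorter than the level.
- tray_grip (a point): middle of the tray's grip bar, a steel bar 132 mm long (across the toolbox, along its x), 14 mm thick (along toolbox y) and 16 mm high, above the tray's middle; this point is the centre of the bar, 198 mm above the bench; the bar's top is 206 mm above the bench. It stands free on two end posts; below it is a web with its top 168 mm above the bench. The small things in the tray are fixed to it and are lower than its rim.
- level: loose aluminium box-section spirit level, 360 mm long (its y), 22 mm thick (its x) and 42 mm high (its z), 0.18 to 0.37 kg, standing on its long edge on the toolbox floor, roughly along the toolbox and partly under the tray. Origin: centre of its underside; its centre of mass is 21 mm above that. Flat sides, may be gripped anywhere along it across its 22 mm thickness.
- level_end_a (a point): centre of the level's end face at its +y end, half way up its height
- level_end_b (a point): centre of the level's end face at its -y end, half way up its height
- spanner: bystander: steel adjustable spanner 165 mm long, 36 mm wide, 14 mm thick, lying on the toolbox floor near the long wall at toolbox -x
- tape_measure: bystander: tape measure 34 by 65 by 62 mm high, standing on the toolbox floor near the long wall at toolbox -x
- spray_can: bystander: spray can, 66 mm across, 190 mm high, on the bench
- screw_jar: bystander: jar, 72 mm across, 100 mm high, on the bench
- mug: bystander: mug, 82 mm across, 95 mm high, on the bench
- hammer: bystander: hammer lying on the bench
- screwdriver: bystander: screwdriver lying on the bench

How it is judged:
By the outcome, as a careful person would: the job done as asked, in the order asked, and still so for the second after the job is handed in, while the arm keeps its last pose, push and grip.
It also fails if it takes over 64 s, if anything falls off the work surface, if the arm or the gripper's body presses on something with over 40 N, if the wrist force passes 120 N, or if a joint passes its speed limit or range.

## Robot

A 6-joint arm with a two-finger parallel gripper is mounted at the origin on the work surface. World frame = base frame: x ahead of the robot, y to its left, z up, the work surface at z = 0. Lengths are in m, angles in rad, forces in N, time in s.
With the tool pointing down it reaches from about 0.35 to 0.775 m from the base axis. Payload 5.5 kg.
Tool frame: the origin (TCP) lies at the very end of the fingers, on their centre line; the grasp point (between the pads) lies 19 mm behind it; z points along the fingers, y is the direction in which the jaws open and shut (so a half turn about z gives the same grasp; the last joint's range is limited). The gripper opens to 85 mm and grips with 20 to 120 N. Pads are 22 mm wide; open, the fingers measure 114 mm over their backs; the gripper's body (76 mm by 85 mm) begins 54 mm behind the grasp point. The pads swing forward as they close: fully open they stand 13 mm farther back than shut.
Start: joints at [1.016, 0.313, 0.046, 1.304, 0, 1.431], TCP at [0.232, 0.526, 0.194] pointing down, gripper open.
Joint ranges: [-2.76, 2.76], [-0.86, 1.69], [-1.03, 1.26], [-2.2, 2.34], [-1.47, 1.5], [-3.14, 3.14]. Speed limits (rad/s): [2.57, 2.57, 3.14, 3.14, 3.14, 3.14].

## Interface

Orientations are given as a unit quaternion [w, x, y, z].
In Python, from workcell import get_state, imaging, env, spotter gives the robot as it stands.
- The arm moves only by the tool play_rows, never from a script. Its argument "moves" is a list of rows, each an object with "claw": the finger opening in cm, from 0 to 8.54; "delta_pos": the shift along the tool's x, y, z in cm, a list of three; "twist": the turn about the tool's z in degrees. A call has 1 to 12 rows; each row is the pose to reach, as a shift and turn from the pose commanded when the call began, along the tool's axes at that moment; what a row does not reach only later rows make up. A row lasts 1/8 s, in which the tool goes at most 62.5 mm and 10.7 degrees, less where a joint would pass 70% of its speed; a pose out of reach is approached as far as the arm can. A call with a gripper value outside its range is refused whole. The fingers move at their own pace and stop on an object; "force" is the grip in N (left out, the last holds). Time passes only in rows, so rows that repeat a pose let the fingers close. It gives the time, the measured TCP pose, the force and the opening at its end, in the units of the state.
- get_state(): the state, without advancing time (a new reading comes with each control period).
- imaging.read_camera(name): name is "scene" or "top" or "wrist"; returns the picture (480x640x3 uint8, red, green, blue); there is no depth.
- imaging.camera_info(name): a dict with "fx", "fy", "cx", "cy" (pixels), "world_to_cam" (4x4, takes a point from world to camera coordinates). Camera axes: x right, y down, z forward; pixel columns grow to the right and rows downward; lengths in m; the calibration is good to about 2 mm. A picture is of the moment at which its call begins: read the wrist's pose just before it. camera_info takes no time and is no camera call; for the wrist camera it gives the pose at the moment of the call.
- env.hand_in(): hands the job in, once; it reports no verdict.
Trained networks look in the newest picture that a camera, given by its name, has taken for a name from the list of things; names that differ only in an ending like _2 or _b are one class to them, and where a whole thing is asked for, a point or a joint stands for the part that bears it (a point fixed in the world has none). Each returns a list of dicts, best first, with "conf" (0 to 1); they miss things now and then, are a little off and sometimes report something else, mostly with a low value. They report only what shows in the picture. A call takes as long as a camera call.
- spotter.spot_in(camera, query): "extent" ([left, top, right, bottom] in pixels, round what is visible of it).
The state is a dict: "clock": time; "joint_pos": joint angles; "qvel": joint speeds; "tau": joint torques, N m; "tcp_pos": TCP position; "orientation": TCP orientation; "wrist_force": force on the tool from outside, world axes, zero at the start; "ft_torque": the same for the moment, N m; "finger_gap": finger opening in m.
Only numpy, scipy, OpenCV 4.12 (cv2) and the standard library are available. Lean on these libraries where they do the work, as an engineer would, in place of code of your own. Each camera call takes 0.05 s, during which the arm holds its last target. There are 200 camera calls.

## Working session

There is one attempt and no reset: what is moved stays moved. The work goes in short steps, Python scripts to look and compute and a tool call to move; the robot and the scene stay as the last step left them, time stands still between calls to the robot, and variables do not carry over. Pictures are saved under pics/ and viewed, about 8 in all and at most 12, crops included, and the job is handed in when it is done.

Besides the shell and the picture viewer there is one more tool, called after "Emit:" as name(argument=value, ...) on one line, values as JSON. play_rows: Moves the arm, as the interface text tells. Its arguments: {"type":"object","properties":{"moves":{"type":"array"},"force":{"type":"number"}},"required":["moves"]}

```bash
mkdir -p pics; ls; cat > h.py <<'E'
import numpy as np, cv2
from workcell import get_state, imaging, env, spotter
def shot(cam,fn=None):
    im=imaging.read_camera(cam)
    if fn: cv2.imwrite('pics/'+fn,cv2.cvtColor(im,cv2.COLOR_RGB2BGR))
    return im
def ray(cam,u,v,z,info=None):
    c=info or imaging.camera_info(cam); T=np.linalg.inv(np.array(c['world_to_cam']))
    d=T[:3,:3]@np.array([(u-c['cx'])/c['fx'],(v-c['cy'])/c['fy'],1]); o=T[:3,3]
    return o+d*(z-o[2])/d[2]
def proj(cam,p,info=None):
    c=info or imaging.camera_info(cam); q=np.array(c['world_to_cam'])@np.append(p,1)
    return np.array([c['fx']*q[0]/q[2]+c['cx'],c['fy']*q[1]/q[2]+c['cy']])
E
python3 - <<'E'
from h import *
s=get_state(); print({k:np.round(v,3) for k,v in s.items()})
shot('top','top0.png'); 
for q in ['toolbox','tray','tray_grip','level','level_end_a']:
    print(q,[(np.round(d['conf'],2),np.round(d['extent'])) for d in spotter.spot_in('top',q)[:3]])
shot('scene','scene0.png')
for n in ['top','scene']:
    c=imaging.camera_info(n); T=np.linalg.inv(np.array(c['world_to_cam'])); print(n,c['fx'],np.round(T,3))
E
```

```text
pics
{'clock': np.float64(0.0), 'joint_pos': array([ 1.016,  0.314,  0.045,  1.304, -0.   ,  1.431]), 'qvel': array([ 0.   ,  0.   ,  0.   ,  0.   , -0.001,  0.   ]), 'tau': array([ 1.0000e-03, -4.8062e+01,  2.9854e+01,  1.9000e-02, -0.0000e+00,
        0.0000e+00]), 'tcp_pos': array([0.231, 0.526, 0.193]), 'orientation': array([-0.   ,  0.206,  0.979, -0.001]), 'wrist_force': array([-0.138,  0.188,  0.305]), 'ft_torque': array([-0.001,  0.008,  0.053]), 'finger_gap': np.float64(0.085)}
toolbox [(np.float64(0.94), array([253., 185., 422., 304.]))]
tray [(np.float64(0.65), array([294., 196., 371., 284.]))]
tray_grip [(np.float64(0.95), array([297., 200., 373., 286.])), (np.float64(0.25), array([174., 266., 207., 291.]))]
level [(np.float64(0.91), array([276., 230., 390., 246.]))]
level_end_a [(np.float64(0.78), array([275., 231., 390., 247.])), (np.float64(0.63), array([433., 223., 514., 250.]))]
top 451.43832590695354 [[ 0.024 -0.976  0.215  0.264]
 [-1.    -0.022  0.009  0.019]
 [-0.004 -0.215 -0.977  1.453]
 [ 0.     0.     0.     1.   ]]
scene 521.9241935826913 [[-0.139  0.886 -0.442  1.134]
 [ 0.99   0.13  -0.051  0.092]
 [ 0.012 -0.445 -0.895  1.321]
 [ 0.     0.     0.     1.   ]]
```

```bash
python3 - <<'E'
import cv2
a=cv2.imread('pics/top0.png')[150:340,140:540]; b=cv2.imread('pics/scene0.png')
cv2.imwrite('pics/top0c.png',cv2.resize(a,None,fx=2,fy=2,interpolation=cv2.INTER_CUBIC))
E
```

```text
(no output)
```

View pics/top0c.png

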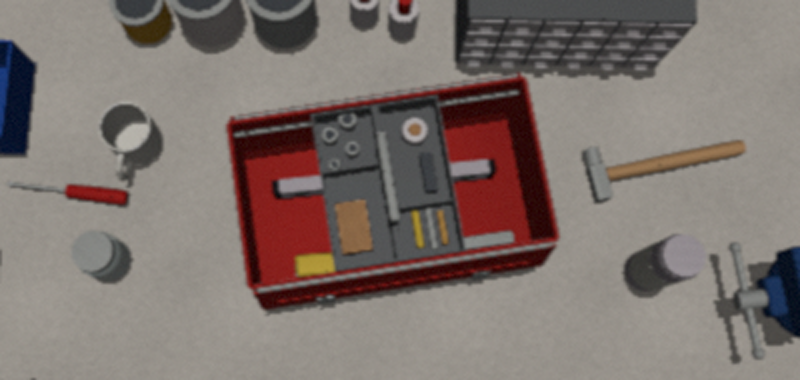

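View pics/scene0.png

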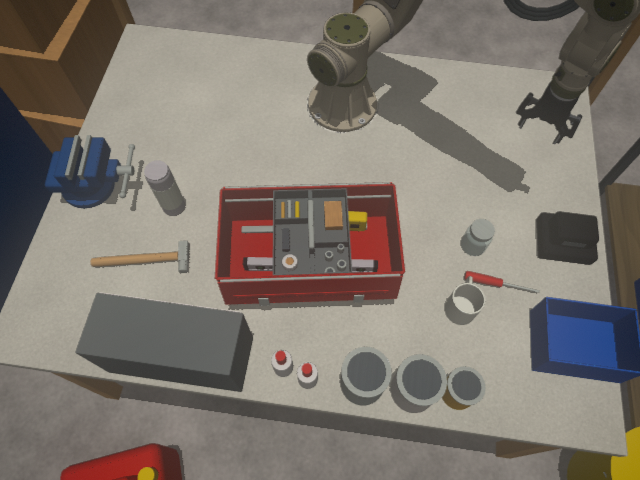

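```bash
cat > m0.py <<'E'
from h import *
f=lambda x,y,z: ray('top',x/2+140,y/2+150,z)
C=np.array([f(*p,.172) for p in [(229,122),(526,77),(556,240),(258,290)]]); print('corners',C.round(3))
c=C.mean(0); 
ys=(C[0]-C[1]+C[3]-C[2]); a=np.arctan2(-ys[0],ys[1]); print('centre',c.round(3),'yaw',np.degrees(a), 'len',np.linalg.norm(C[0]-C[1]),np.linalg.norm(C[0]-C[3]))
R=np.array([[np.cos(a),-np.sin(a)],[np.sin(a),np.cos(a)]])
loc=lambda p:((p[:2]-c[:2])@R).round(4)
for n,p in dict(bar1=(383,132,.206),bar2=(394,220,.206),lvL=(276,187,.048),lvLt=(290,180,.048),lvLb=(290,195,.048),lvR=(492,167,.048),lvRt=(475,161,.048),lvRb=(475,177,.048),can=(685,257,.19),jar=(95,252,.1),mug=(127,128,.095)).items():
    w=f(*p); print(n,w.round(3),loc(w))
E
python3 m0.py
```

```text
corners [[ 0.631  0.22   0.172]
 [ 0.711 -0.219  0.172]
 [ 0.466 -0.257  0.172]
 [ 0.385  0.166  0.172]]
centre [ 0.548 -0.022  0.172] yaw 10.56945319994838 len 0.4460648758714662 0.2519868023183621
bar1 [ 0.612 -0.006  0.206] [0.0651 0.0042]
bar2 [ 0.484 -0.024  0.206] [-0.0634  0.0102]
lvL [0.561 0.159 0.048] [0.0457 0.1762]
lvLt [0.573 0.137 0.048] [0.0534 0.1526]
lvLb [0.548 0.136 0.048] [0.0292 0.1561]
lvR [ 0.601 -0.185  0.048] [ 0.0225 -0.1693]
lvRt [ 0.611 -0.158  0.048] [ 0.0365 -0.1443]
lvRb [ 0.584 -0.157  0.048] [ 0.0107 -0.1394]
can [ 0.444 -0.434  0.19 ] [-0.1784 -0.3853]
jar [0.443 0.423 0.1  ] [-0.0215  0.4573]
mug [0.64  0.391 0.095] [0.1659 0.39  ]
```

```bash
cat >> h.py <<'E'
C0=np.array([.548,-.022]); YAW=np.radians(10.57)
RB=np.array([[np.cos(YAW),-np.sin(YAW)],[np.sin(YAW),np.cos(YAW)]])
def toW(x,y): return C0+RB@np.array([x,y])
def loc(p): return RB.T@(np.array(p[:2])-C0)
def toolR():
    from scipy.spatial.transform import Rotation as Ro
    s=get_state(); w,x,y,z=s['orientation']; return Ro.from_quat([x,y,z,w]).as_matrix(), s
def delta(p,ydeg):
    "tool shift cm and twist deg to bring TCP to world p with tool y at world angle ydeg (mod 180)"
    R,s=toolR(); d=R.T@(np.array(p)-s['tcp_pos'])*100
    a=np.degrees(np.arctan2(R[1,1],R[0,1])); t=-((ydeg-a+90)%180-90)
    return d.round(2), round(t,1)
E
python3 - <<'E'
from h import *
p=toW(0,.007); print(p)
for z in (.26,.181): print(delta([*p,z],100.57))
E
```

```text
[ 0.54671594 -0.01511878]
(array([-50.65, -36.84,  -6.64]), np.float64(-34.3))
(array([-50.65, -36.84,   1.26]), np.float64(-34.3))
```

Emit:
play_rows(moves=[{"claw": 8.5, "delta_pos": [-6, -4.4, -6.6], "twist": -9}, {"claw": 8.5, "delta_pos": [-50.6, -36.8, -6.6], "twist": -34.3}, {"claw": 8.5, "delta_pos": [-50.6, -36.8, -6.6], "twist": -34.3}, {"claw": 8.5, "delta_pos": [-50.6, -36.8, -6.6], "twist": -34.3}, {"claw": 8.5, "delta_pos": [-50.6, -36.8, -6.6], "twist": -34.3}, {"claw": 8.5, "delta_pos": [-50.6, -36.8, -6.6], "twist": -34.3}, {"claw": 8.5, "delta_pos": [-50.6, -36.8, -6.6], "twist": -34.3}, {"claw": 8.5, "delta_pos": [-50.6, -36.8, -6.6], "twist": -34.3}, {"claw": 8.5, "delta_pos": [-50.6, -36.8, -6.6], "twist": -34.3}, {"claw": 8.5, "delta_pos": [-50.6, -36.8, -6.6], "twist": -34.3}, {"claw": 8.5, "delta_pos": [-50.6, -36.8, -6.6], "twist": -34.3}, {"claw": 8.5, "delta_pos": [-50.6, -36.8, -6.6], "twist": -34.3}])

```text
clock: 1.85
tcp_pos: [0.5473, -0.0165, 0.2591]
orientation: [-0.0, -0.09, 0.996, 0.0]
wrist_force: [-0.6, 0.4, -0.2]
finger_gap: 0.085
```

```bash
python3 - <<'E'
from h import *
s=get_state(); print(s['clock'],s['tcp_pos'],s['joint_pos'].round(2))
p=toW(0,.007); print(delta([*p,.181],100.57))
i=imaging.camera_info('wrist'); im=shot('wrist','w1.png')
for a in [(-.066,.007,.206),(.066,.007,.206),(-.123,.223,.172),(.123,.223,.172),(.123,-.223,.172)]:
    q=proj('wrist',[*toW(a[0],a[1]),a[2]],i); print(a,q.round()); 
    if abs(q).max()<700: cv2.circle(im,tuple(int(v) for v in q),4,(0,255,0),1)
cv2.imwrite('pics/w1m.png',im[:,:,::-1])
E
```

```text
1.85 [ 0.54731516 -0.01646675  0.25910161] [-0.18  0.25  0.12  1.44  0.   -0.36]
(array([0.03, 0.14, 7.81]), np.float64(-0.2))
(-0.066, 0.007, 0.206) [322. 132.]
(0.066, 0.007, 0.206) [322. 329.]
(-0.123, 0.223, 0.172) [667.  34.]
(0.123, 0.223, 0.172) [585. 366.]
(0.123, -0.223, 0.172) [ 43. 368.]
```

View pics/w1m.png

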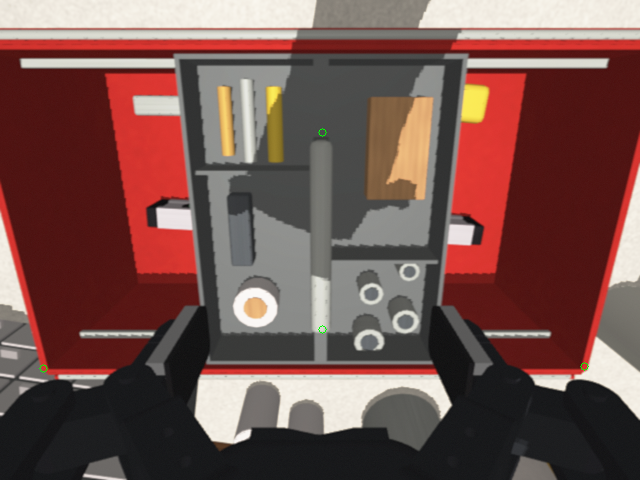

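Emit:
play_rows(moves=[{"claw": 5, "delta_pos": [0, 0.1, 4], "twist": 0}, {"claw": 4, "delta_pos": [0, 0.1, 7.7], "twist": 0}, {"claw": 0.5, "delta_pos": [0, 0.1, 7.7], "twist": 0}, {"claw": 0.5, "delta_pos": [0, 0.1, 7.7], "twist": 0}, {"claw": 0.5, "delta_pos": [0, 0.1, 7.7], "twist": 0}, {"claw": 0.5, "delta_pos": [0, 0.1, 7.7], "twist": 0}], force=50)

```text
clock: 2.65
tcp_pos: [0.5472, -0.0135, 0.1841]
orientation: [0.001, -0.092, 0.996, -0.0]
wrist_force: [0.3, -0.5, 0.7]
finger_gap: 0.0049
```

Emit:
play_rows(moves=[{"claw": 0.5, "delta_pos": [0, -1, 0], "twist": 0}, {"claw": 0.5, "delta_pos": [0, -3.5, 0], "twist": 0}, {"claw": 0.5, "delta_pos": [0, -6, 0], "twist": 0}, {"claw": 0.5, "delta_pos": [0, -8.5, 0], "twist": 0}, {"claw": 0.5, "delta_pos": [0, -11, 0], "twist": 0}, {"claw": 0.5, "delta_pos": [0, -12.2, 0], "twist": 0}, {"claw": 0.5, "delta_pos": [0, -12.7, 0], "twist": 0}, {"claw": 0.5, "delta_pos": [0, -12.9, 0], "twist": 0}])

```text
clock: 3.65
tcp_pos: [0.5698, -0.1401, 0.1827]
orientation: [-0.0, -0.092, 0.996, 0.0]
wrist_force: [-0.6, -0.6, 0.3]
finger_gap: 0.0048
```

```bash
python3 - <<'E'
from h import *
im=shot('wrist','w2.png'); b=shot('scene','s2.png')
cv2.imwrite('pics/c2.png',np.hstack([cv2.resize(im,(480,360)),b[150:330,190:430].repeat(2,0).repeat(2,1)[:,:320]][:2])[:,:,::-1])
E
```

```text
(no output)
```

View pics/c2.png

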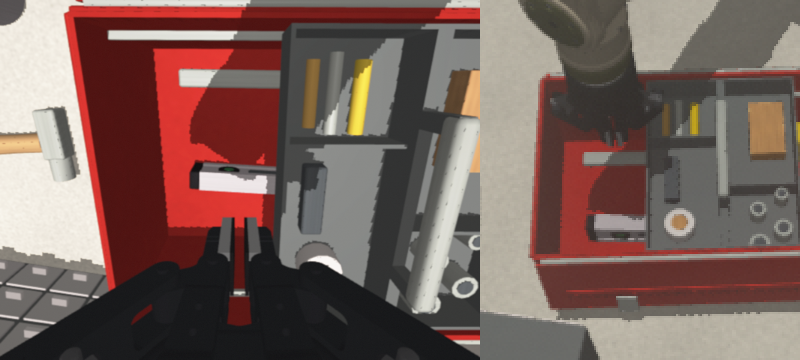

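```bash
python3 - <<'E'
from h import *
R,s=toolR(); t=s['tcp_pos']; print(s['clock'],t,loc(t),s['joint_pos'].round(3)); i=imaging.camera_info('wrist'); print('gap',s['finger_gap'])
print('tcp',proj('wrist',t,i),'grasp',proj('wrist',t+[0,0,.019],i))
for y in (-.124,0,.007,.02):
  print(y,[proj('wrist',[*toW(x,y),.206],i).round() for x in (-.066,.066)],'rim edge',[proj('wrist',[*toW(x,y-.095),.168],i).round() for x in (-.118,.118)])
print(np.linalg.inv(np.array(i['world_to_cam'])).round(3))
E
```

```text
3.75 [ 0.56986668 -0.13984493  0.18272096] [-0.00012144 -0.11985643] [-0.378  0.339  0.056  1.288  0.    -0.562]
gap 0.004748308824499383
tcp [320.46909004 272.61548525] grasp [320.65017514 289.16155954]
-0.124 [array([311., 144.]), array([312., 412.])] rim edge [array([101.,  19.]), array([165., 433.])]
0 [array([622., 144.]), array([558., 412.])] rim edge [array([376.,  19.]), array([359., 433.])]
0.007 [array([639., 144.]), array([572., 412.])] rim edge [array([391.,  19.]), array([370., 433.])]
0.02 [array([672., 144.]), array([598., 412.])] rim edge [array([420.,  19.]), array([390., 433.])]
[[-0.183  0.935  0.303  0.493]
 [ 0.983  0.174  0.057 -0.155]
 [ 0.     0.308 -0.951  0.363]
 [ 0.     0.     0.     1.   ]]
```

```bash
python3 - <<'E'
from h import *
p=toW(0,.003); print(delta([*p,.26],100.57),delta([*p,.179],100.57))
E
```

```text
(array([-1.000e-02,  1.229e+01, -7.720e+00]), np.float64(-0.0)) (array([-1.000e-02,  1.229e+01,  3.800e-01]), np.float64(-0.0))
```

Emit:
play_rows(moves=[{"claw": 6, "delta_pos": [0, 0, -6], "twist": 0}, {"claw": 6, "delta_pos": [0, 5, -7.7], "twist": 0}, {"claw": 6, "delta_pos": [0, 10, -7.7], "twist": 0}, {"claw": 6, "delta_pos": [0, 12.3, -7.7], "twist": 0}, {"claw": 6, "delta_pos": [0, 12.3, -7.7], "twist": 0}, {"claw": 6, "delta_pos": [0, 12.3, -3], "twist": 0}, {"claw": 6, "delta_pos": [0, 12.3, 0.3], "twist": 0}, {"claw": 6, "delta_pos": [0, 12.3, 0.3], "twist": 0}, {"claw": 6, "delta_pos": [0, 12.3, 0.3], "twist": 0}])

```text
clock: 4.88
tcp_pos: [0.5482, -0.0199, 0.1809]
orientation: [0.001, -0.092, 0.996, -0.0]
wrist_force: [0.0, 0.3, 0.7]
finger_gap: 0.0601
```

```bash
python3 - <<'E'
from h import *
R,s=toolR(); print(s['tcp_pos'],loc(s['tcp_pos']),s['finger_gap'])
im=shot('wrist','w3.png')
E
```

```text
[ 0.54817593 -0.01992953  0.18090893] [0.00055274 0.00200306] 0.060072794504142615
```

View pics/w3.png

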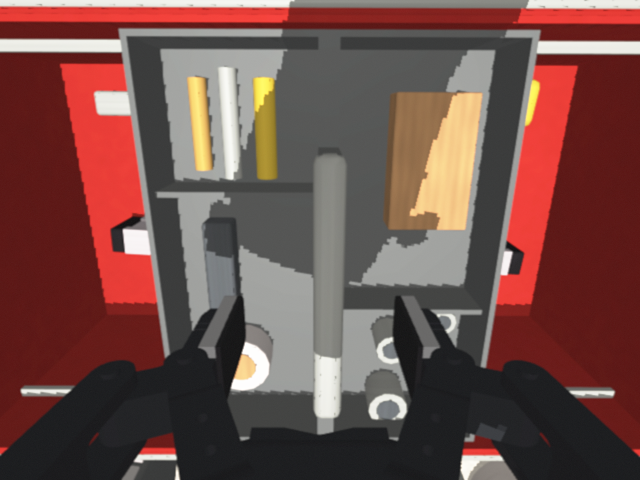

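Emit:
play_rows(moves=[{"claw": 3, "delta_pos": [0, 0.2, 0], "twist": 0}, {"claw": 2, "delta_pos": [0, 0.2, 0], "twist": 0}, {"claw": 1, "delta_pos": [0, 0.2, 0], "twist": 0}, {"claw": 1, "delta_pos": [0, 0.2, 0], "twist": 0}, {"claw": 1, "delta_pos": [0, 0.2, 0], "twist": 0}], force=60)

```text
clock: 5.55
tcp_pos: [0.5471, -0.0174, 0.1797]
orientation: [0.0, -0.092, 0.996, 0.0]
wrist_force: [-0.4, -0.5, -0.1]
finger_gap: 0.01
```

```bash
python3 - <<'E'
from h import *
R,s=toolR(); print(s['tcp_pos'],loc(s['tcp_pos']),s['finger_gap'],s['wrist_force'])
im=shot('wrist','w4.png')
E
```

```text
[ 0.54708432 -0.01737185  0.17969929] [-5.11725167e-05  4.71758620e-03] 0.009961476081544886 [-0.42502771 -0.5252426  -0.13956392]
```

View pics/w4.png

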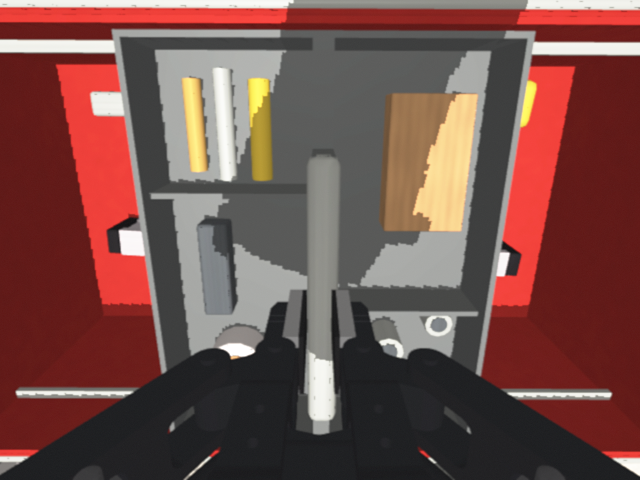

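Emit:
play_rows(moves=[{"claw": 0, "delta_pos": [0, 0, 0], "twist": 0}, {"claw": 0, "delta_pos": [0, 0, 0], "twist": 0}, {"claw": 0, "delta_pos": [0, 0, 0], "twist": 0}], force=60)

```text
clock: 5.98
tcp_pos: [0.5471, -0.0174, 0.1797]
orientation: [0.0, -0.092, 0.996, 0.0]
wrist_force: [-0.5, -0.2, -0.3]
finger_gap: 0.0001
```

```bash
python3 - <<'E'
from h import *
R,s=toolR(); print(s['tcp_pos'],loc(s['tcp_pos']),s['finger_gap'],s['wrist_force'])
im=shot('wrist'); b=shot('scene')
c=proj('scene',s['tcp_pos']+np.array([0,0,.0])); print(c); u,v=c.astype(int)
b=cv2.resize(b[v-50:v+50,u-50:u+50],(400,400),interpolation=cv2.INTER_CUBIC)
cv2.imwrite('pics/c5.png',np.hstack([im[80:480,120:520],b])[:,:,::-1])
E
```

```text
[ 0.54709982 -0.01738851  0.17967847] [-3.89870068e-05  4.69836455e-03] 7.15621713987875e-05 [-0.54460094 -0.15354871 -0.28806959]
[310.19437326 225.93497224]
```

View pics/c5.png

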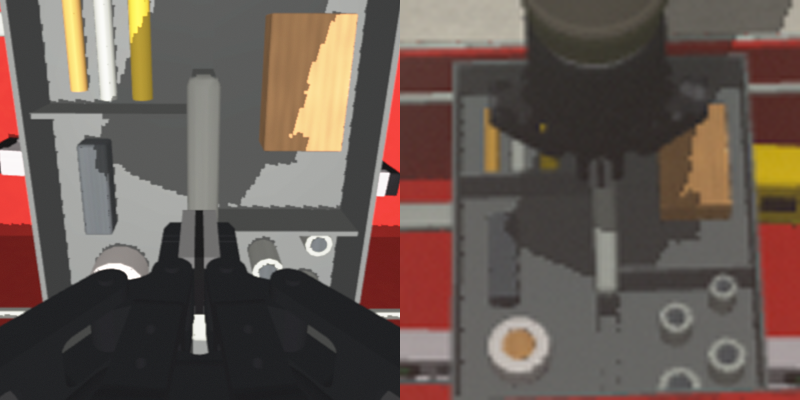

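```bash
python3 - <<'E'
from h import *
R,s=toolR(); t=s['tcp_pos']; i=imaging.camera_info('wrist'); print(i['fx'],s['finger_gap'])
print('toolx',R[:,0],'cam in tool',R.T@(np.linalg.inv(np.array(i['world_to_cam']))[:3,3]-t))
for g in (0,.06,.085):
  for h in (0,.01,.02,.03,.04):
    print(g,h,[proj('wrist',t+R@np.array([x,g/2,-h]),i).round() for x in (-.011,.011)])
E
```

```text
383.76666004275415 0.0002358220321017033
toolx [-9.83138687e-01 -1.82861469e-01 -7.89133560e-05] cam in tool [ 0.07868951 -0.00085947 -0.17995201]
0 0 [array([320., 292.]), array([321., 252.])]
0 0.01 [array([321., 301.]), array([321., 260.])]
0 0.02 [array([321., 312.]), array([321., 268.])]
0 0.03 [array([321., 323.]), array([321., 277.])]
0 0.04 [array([321., 335.]), array([321., 288.])]
0.06 0 [array([378., 292.]), array([380., 252.])]
0.06 0.01 [array([381., 301.]), array([384., 260.])]
0.06 0.02 [array([385., 312.]), array([387., 268.])]
0.06 0.03 [array([388., 323.]), array([391., 277.])]
0.06 0.04 [array([392., 335.]), array([396., 288.])]
0.085 0 [array([402., 292.]), array([405., 252.])]
0.085 0.01 [array([407., 301.]), array([410., 260.])]
0.085 0.02 [array([411., 311.]), array([415., 268.])]
0.085 0.03 [array([417., 323.]), array([421., 277.])]
0.085 0.04 [array([422., 335.]), array([427., 288.])]
```

Emit:
play_rows(moves=[{"claw": 6, "delta_pos": [0, 0, 0], "twist": 0}, {"claw": 6, "delta_pos": [0, 0, 0], "twist": 0}, {"claw": 6, "delta_pos": [0, 0, 0], "twist": 0}, {"claw": 5, "delta_pos": [0, 0, 1.5], "twist": 0}, {"claw": 5, "delta_pos": [0, 0, 3], "twist": 0}, {"claw": 4, "delta_pos": [0, 0, 3.8], "twist": 0}, {"claw": 2, "delta_pos": [0, 0, 3.8], "twist": 0}, {"claw": 0, "delta_pos": [0, 0, 3.8], "twist": 0}, {"claw": 0, "delta_pos": [0, 0, 3.8], "twist": 0}, {"claw": 0, "delta_pos": [0, 0, 3.8], "twist": 0}, {"claw": 0, "delta_pos": [0, 0, 3.8], "twist": 0}], force=50)

```text
clock: 7.45
tcp_pos: [0.5467, -0.0171, 0.1414]
orientation: [-0.0, -0.092, 0.996, 0.0]
wrist_force: [-0.9, 1.6, -5.9]
finger_gap: 0.0129
```

Emit:
play_rows(moves=[{"claw": 0, "delta_pos": [0, -1, 0], "twist": 0}, {"claw": 0, "delta_pos": [0, -3, 0], "twist": 0}, {"claw": 0, "delta_pos": [0, -5, 0], "twist": 0}, {"claw": 0, "delta_pos": [0, -7, 0], "twist": 0}, {"claw": 0, "delta_pos": [0, -9, 0], "twist": 0}, {"claw": 0, "delta_pos": [0, -11, 0], "twist": 0}, {"claw": 0, "delta_pos": [0, -12, 0], "twist": 0}, {"claw": 0, "delta_pos": [0, -12.4, 0], "twist": 0}, {"claw": 0, "delta_pos": [0, -12.7, 0], "twist": 0}, {"claw": 0, "delta_pos": [0, -12.9, 0], "twist": 0}])

```text
clock: 8.7
tcp_pos: [0.5695, -0.1426, 0.1414]
orientation: [-0.001, -0.092, 0.996, 0.002]
wrist_force: [-5.6, 10.1, -1.9]
finger_gap: 0.0131
```

```bash
python3 - <<'E'
from h import *
R,s=toolR(); print(s['tcp_pos'],loc(s['tcp_pos']),s['finger_gap'],s['wrist_force'])
E
```

```text
[ 0.5694605  -0.14262535  0.14136259] [-0.00103077 -0.12251516] 0.01307464154372515 [-5.61611373 10.13324236 -1.88505538]
```

Emit:
play_rows(moves=[{"claw": 0, "delta_pos": [0, -0.2, 0], "twist": 0}, {"claw": 0, "delta_pos": [0, -0.4, 0], "twist": 0}, {"claw": 0, "delta_pos": [0, -0.4, 0], "twist": 0}])

```text
clock: 9.07
tcp_pos: [0.5694, -0.1423, 0.1414]
orientation: [-0.001, -0.093, 0.996, 0.005]
wrist_force: [-5.8, 18.9, -0.3]
finger_gap: 0.013
```

Emit:
play_rows(moves=[{"claw": 0, "delta_pos": [0, 0.6, 0], "twist": 0}, {"claw": 5, "delta_pos": [0, 0.6, 0], "twist": 0}, {"claw": 6, "delta_pos": [0, 0.6, 0], "twist": 0}, {"claw": 6, "delta_pos": [0, 0.6, 0], "twist": 0}, {"claw": 6, "delta_pos": [0, 0.6, -6], "twist": 0}, {"claw": 6, "delta_pos": [0, 0.6, -9], "twist": 0}])

```text
clock: 9.82
tcp_pos: [0.5715, -0.1429, 0.2348]
orientation: [0.002, -0.092, 0.996, -0.001]
wrist_force: [0.2, 0.1, -0.1]
finger_gap: 0.0601
```

```bash
python3 - <<'E'
from h import *
R,s=toolR(); print(s['tcp_pos'],loc(s['tcp_pos']),s['finger_gap'],s['wrist_force'])
print(delta([*toW(.038,.12),.23],7.3))
E
```

```text
[ 0.57145199 -0.14292137  0.23484871] [ 0.00087263 -0.12317148] 0.060127682791009135 [ 0.21406102  0.07376723 -0.13959507]
(array([-3.69, 24.32,  0.45]), np.float64(-86.8))
```

Emit:
play_rows(moves=[{"claw": 6, "delta_pos": [-3.7, 24.3, 0.4], "twist": 10}, {"claw": 6, "delta_pos": [-3.7, 24.3, 0.4], "twist": 93.2}, {"claw": 6, "delta_pos": [-3.7, 24.3, 0.4], "twist": 93.2}, {"claw": 6, "delta_pos": [-3.7, 24.3, 0.4], "twist": 93.2}, {"claw": 6, "delta_pos": [-3.7, 24.3, 0.4], "twist": 93.2}, {"claw": 6, "delta_pos": [-3.7, 24.3, 0.4], "twist": 93.2}, {"claw": 6, "delta_pos": [-3.7, 24.3, 0.4], "twist": 93.2}, {"claw": 6, "delta_pos": [-3.7, 24.3, 0.4], "twist": 93.2}, {"claw": 6, "delta_pos": [-3.7, 24.3, 0.4], "twist": 93.2}, {"claw": 6, "delta_pos": [-3.7, 24.3, 0.4], "twist": 93.2}, {"claw": 6, "delta_pos": [-3.7, 24.3, 0.4], "twist": 93.2}])

```text
clock: 11.2
tcp_pos: [0.5626, 0.1033, 0.2279]
orientation: [0.0, 0.659, 0.752, 0.0]
wrist_force: [0.3, 0.4, -0.6]
finger_gap: 0.0599
```

```bash
python3 - <<'E'
from h import *
R,s=toolR(); print(s['tcp_pos'],loc(s['tcp_pos']),np.degrees(np.arctan2(R[1,1],R[0,1])),s['joint_pos'].round(2))
i=imaging.camera_info('wrist'); im=shot('wrist')
print('level',[(round(d['conf'],2),np.round(d['extent'])) for d in spotter.spot_in('wrist','level')[:2]])
for a in [(.117,.22,.172),(-.12,.22,.172),(.118,-.029,.168),(-.118,-.029,.168),(.046,.18,.048),(.035,0,.048)]:
    q=proj('wrist',[*toW(a[0],a[1]),a[2]],i); print(a,q.round()); 
    if abs(q).max()<700: cv2.circle(im,tuple(int(v) for v in q),4,(0,255,0),1)
cv2.imwrite('pics/w6.png',im[:,:,::-1])
E
```

```text
[0.56256691 0.10332013 0.22793489] [0.03730804 0.12052153] 7.496374315164257 [0.04 0.3  0.11 1.38 0.   1.48]
level []
(0.117, 0.22, 0.172) [450.  63.]
(-0.12, 0.22, 0.172) [35. 87.]
(0.118, -0.029, 0.168) [433. 413.]
(-0.118, -0.029, 0.168) [131. 426.]
(0.046, 0.18, 0.048) [324. 131.]
(0.035, 0, 0.048) [322. 309.]
```

View pics/w6.png

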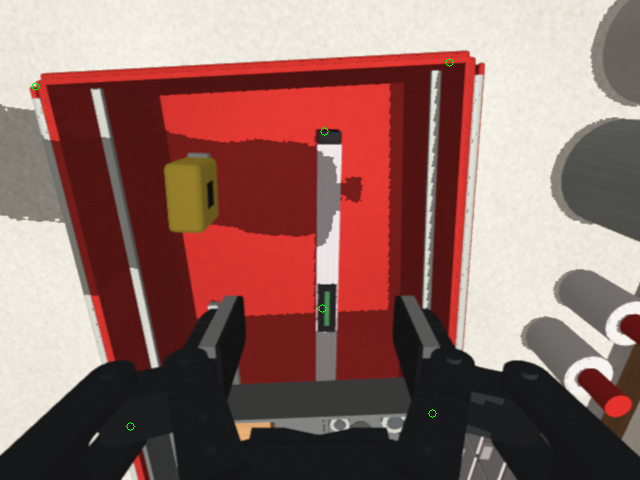

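```bash
python3 - <<'E'
from h import *
i=imaging.camera_info('wrist')
a=ray('wrist',329,131,.048,i); b=ray('wrist',327,308,.048,i); print(a,loc(a),b,loc(b),np.linalg.norm(a-b),'yaw',np.degrees(np.arctan2(-(a-b)[0],(a-b)[1])))
for u,v,z in [(467,57,.172),(45,82,.172)]: print(loc(ray('wrist',u,v,z,i)))
d=(a-b)/np.linalg.norm(a-b)
for k in (.03,.04): 
    p=a-d*k; print(k,p,loc(p),delta([*p[:2],.0],7.3))
E
```

```text
[0.56417473 0.16421726 0.048     ] [0.05005934 0.1800904 ] [ 0.58681991 -0.01414775  0.048     ] [0.03960158 0.00059801] 0.1797967807881318 yaw 7.235547656511156
[0.12646117 0.22236291]
[-0.11380724  0.22242591]
0.03 [0.56795319 0.13445616 0.048     ] [0.04831441 0.15014119] (array([ 3.01,  0.94, 22.78]), np.float64(0.1))
0.04 [0.56921268 0.12453579 0.048     ] [0.04773277 0.14015812] (array([ 2.01,  0.94, 22.78]), np.float64(0.1))
```

Emit:
play_rows(moves=[{"claw": 5, "delta_pos": [3.0, 0.9, 0], "twist": 0.1}, {"claw": 5, "delta_pos": [3.0, 0.9, 5], "twist": 0.1}, {"claw": 5, "delta_pos": [3.0, 0.9, 10], "twist": 0.1}, {"claw": 5, "delta_pos": [3.0, 0.9, 15], "twist": 0.1}, {"claw": 5, "delta_pos": [3.0, 0.9, 19], "twist": 0.1}, {"claw": 5, "delta_pos": [3.0, 0.9, 22], "twist": 0.1}, {"claw": 5, "delta_pos": [3.0, 0.9, 23], "twist": 0.1}, {"claw": 5, "delta_pos": [3.0, 0.9, 23.5], "twist": 0.1}, {"claw": 5, "delta_pos": [3.0, 0.9, 23.5], "twist": 0.1}], force=20)

```text
clock: 12.42
tcp_pos: [0.5682, 0.1344, -0.0064]
orientation: [0.001, 0.661, 0.75, 0.001]
wrist_force: [-0.8, 0.2, 1.1]
finger_gap: 0.0494
```

Emit:
play_rows(moves=[{"claw": 3.5, "delta_pos": [0, 0, 0], "twist": 0}, {"claw": 2.5, "delta_pos": [0, 0, 0], "twist": 0}, {"claw": 1, "delta_pos": [0, 0, 0], "twist": 0}, {"claw": 0, "delta_pos": [0, 0, 0], "twist": 0}, {"claw": 0, "delta_pos": [0, 0, 0], "twist": 0}, {"claw": 0, "delta_pos": [0, 0, 0], "twist": 0}], force=20)

```text
clock: 13.18
tcp_pos: [0.5681, 0.1344, -0.0064]
orientation: [0.001, 0.661, 0.75, 0.001]
wrist_force: [0.0, 0.1, 5.8]
finger_gap: 0.0213
```

Emit:
play_rows(moves=[{"claw": 0, "delta_pos": [0, 0, -0.5], "twist": 0}, {"claw": 0, "delta_pos": [0, 0, -1.5], "twist": 0}, {"claw": 0, "delta_pos": [0, 0, -2.5], "twist": 0}, {"claw": 0, "delta_pos": [0, 0, -3.5], "twist": 0}, {"claw": 0, "delta_pos": [0, 0, -4.5], "twist": 0}, {"claw": 0, "delta_pos": [0, 0, -5], "twist": 0}, {"claw": 0, "delta_pos": [0, 0, -5], "twist": 0}])

```text
clock: 14.05
tcp_pos: [0.5677, 0.1345, 0.0433]
orientation: [0.0, 0.661, 0.75, 0.0]
wrist_force: [0.4, 1.6, -2.5]
finger_gap: 0.0214
```

```bash
python3 - <<'E'
from h import *
R,s=toolR(); print(s['tcp_pos'],loc(s['tcp_pos']),s['finger_gap'],s['wrist_force'],s['ft_torque'])
i=imaging.camera_info('wrist'); im=shot('wrist','w7.png')
E
```

```text
[0.56773094 0.1345224  0.04326393] [0.04810808 0.15024707] 0.02140125822243057 [ 0.42607887  1.64129439 -2.51188741] [ 0.26860224 -0.01738338  0.01183412]
```

View pics/w7.png

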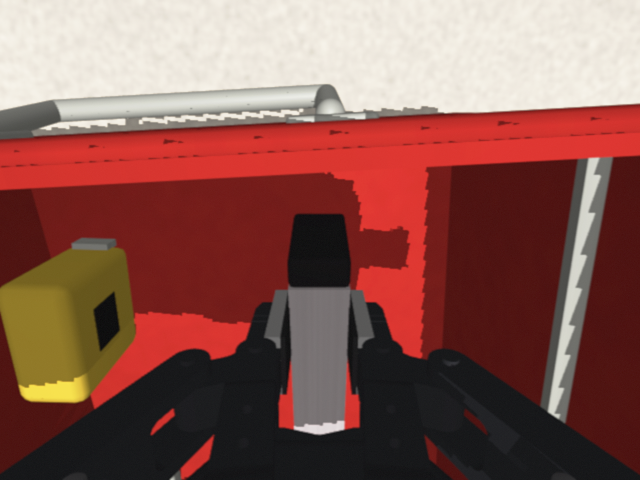

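```bash
cat >> h.py <<'E'
def levelpts(grip,th,xg,hz,yaw):
    """grip world pt (on level); th tilt deg (end a up); xg dist from end a to grip; hz grip height above level underside"""
    t=np.radians(th); u=np.array([-np.sin(yaw),np.cos(yaw),0]); k=np.array([0,0,1.]); w=np.array([np.cos(yaw),np.sin(yaw),0])
    al=np.cos(t)*u+np.sin(t)*k; up=-np.sin(t)*u+np.cos(t)*k
    return lambda x,y,z: grip+w*x+al*(y-.18+xg)+up*(z-hz)   # level coords
E
python3 - <<'E'
from h import *
R,s=toolR(); t=s['tcp_pos']; i=imaging.camera_info('wrist')
for th in (0,4,8.7):
    f=levelpts(np.array([t[0],t[1],.048+.0497-.005]),th,.03,.037,np.radians(7.24))
    print(th,{n:[proj('wrist',f(x,y,z),i).round().tolist() for x in (-.011,.011)] for n,y,z in [('bot',.18,0),('top',.18,.042),('vial',0.012,.042),('far',.05,.042)]})
E
```

```text
0 {'bot': [[294.0, 222.0], [342.0, 222.0]], 'top': [[286.0, 255.0], [349.0, 255.0]], 'vial': [[295.0, 580.0], [341.0, 580.0]], 'far': [[294.0, 523.0], [342.0, 523.0]]}
4 {'bot': [[293.0, 218.0], [343.0, 218.0]], 'top': [[286.0, 258.0], [350.0, 258.0]], 'vial': [[296.0, 558.0], [340.0, 558.0]], 'far': [[295.0, 508.0], [341.0, 508.0]]}
8.7 {'bot': [[293.0, 213.0], [343.0, 213.0]], 'top': [[285.0, 263.0], [350.0, 263.0]], 'vial': [[298.0, 533.0], [339.0, 533.0]], 'far': [[296.0, 491.0], [341.0, 491.0]]}
```

```bash
python3 - <<'E'
from h import *
im=cv2.imread('pics/w7.png'); print([ (r,im[r,318].tolist()) for r in range(206,296,4)])
print([ (c,im[216,c].tolist()) for c in list(range(286,298,2))+list(range(340,354,2))])
print([ (c,im[262,c].tolist()) for c in list(range(280,300,2))+list(range(340,356,2))])
print([ (r,int(im[r,318].sum())) for r in range(284,440,8)])
E
```

```text
[(206, [26, 31, 117]), (210, [26, 29, 117]), (214, [18, 14, 43]), (218, [18, 16, 17]), (222, [18, 16, 17]), (226, [17, 15, 16]), (230, [17, 17, 18]), (234, [18, 16, 18]), (238, [15, 12, 15]), (242, [16, 14, 15]), (246, [18, 19, 17]), (250, [17, 19, 18]), (254, [18, 18, 19]), (258, [19, 17, 19]), (262, [23, 21, 22]), (266, [19, 18, 19]), (270, [19, 21, 21]), (274, [21, 20, 20]), (278, [21, 21, 21]), (282, [22, 21, 21]), (286, [35, 34, 36]), (290, [113, 112, 118]), (294, [115, 113, 119])]
[(286, [26, 28, 116]), (288, [26, 27, 114]), (290, [26, 29, 116]), (292, [27, 29, 116]), (294, [21, 22, 73]), (296, [17, 15, 16]), (340, [16, 15, 15]), (342, [18, 18, 20]), (344, [22, 24, 92]), (346, [25, 28, 117]), (348, [27, 29, 118]), (350, [27, 30, 117]), (352, [26, 27, 117])]
[(280, [24, 27, 116]), (282, [24, 29, 117]), (284, [26, 30, 118]), (286, [25, 29, 112]), (288, [18, 16, 33]), (290, [21, 20, 20]), (292, [21, 19, 20]), (294, [21, 18, 20]), (296, [21, 19, 20]), (298, [20, 18, 20]), (340, [23, 19, 21]), (342, [21, 20, 19]), (344, [20, 21, 19]), (346, [20, 18, 19]), (348, [18, 17, 18]), (350, [18, 18, 50]), (352, [26, 29, 115]), (354, [26, 28, 116])]
[(284, 53), (292, 349), (300, 351), (308, 348), (316, 348), (324, 351), (332, 349), (340, 348), (348, 350), (356, 351), (364, 349), (372, 348), (380, 348), (388, 350), (396, 346), (404, 346), (412, 348), (420, 348), (428, 658), (436, 68)]
```

Emit:
play_rows(moves=[{"claw": 0, "delta_pos": [0, 0, -1.5], "twist": 0}, {"claw": 0, "delta_pos": [0.2, 0, -3], "twist": 0}, {"claw": 0, "delta_pos": [0.4, 0, -4.5], "twist": 0}, {"claw": 0, "delta_pos": [0.7, 0, -6], "twist": 0}, {"claw": 0, "delta_pos": [1.0, 0, -7.5], "twist": 0}, {"claw": 0, "delta_pos": [1.3, 0, -9], "twist": 0}, {"claw": 0, "delta_pos": [1.5, 0, -10.5], "twist": 0}, {"claw": 0, "delta_pos": [1.5, 0, -10.5], "twist": 0}])

```text
clock: 15.1
tcp_pos: [0.5664, 0.1497, 0.1494]
orientation: [0.001, 0.661, 0.75, 0.001]
wrist_force: [0.1, 1.3, -1.0]
finger_gap: 0.0215
```

```bash
cat > tilt.py <<'E'
from h import *
import sys
R,s=toolR(); t=s['tcp_pos']; print(s['clock'],t,loc(t),s['finger_gap'],s['wrist_force'].round(2),s['ft_torque'].round(3))
i=imaging.camera_info('wrist'); im=shot('wrist',sys.argv[1])
g=np.array([t[0],t[1],t[2]+.0497])   # grip point on level incl. 42 mm tip offset
for th in map(float,sys.argv[2:]):
    f=levelpts(g,th,.03,.037,np.radians(7.24))
    print(th,{n:[proj('wrist',f(x,y,z),i).round().tolist() for x in (-.011,.011)] for n,y,z in [('bot',.18,0),('top',.18,.042),('cap',.165,.042)]})
print('col318',[(r,int(im[r,318].astype(int).sum())) for r in range(120,480,6)])
E
python3 tilt.py w8.png 0 8 20 28 35
```

```text
15.1 [0.56643364 0.14971811 0.14942454] [0.04962024 0.16542292] 0.021466571883807545 [ 0.08  1.26 -0.99] [0.315 0.035 0.031]
0.0 {'bot': [[294.0, 222.0], [342.0, 222.0]], 'top': [[287.0, 255.0], [350.0, 255.0]], 'cap': [[288.0, 294.0], [349.0, 294.0]]}
8.0 {'bot': [[293.0, 214.0], [343.0, 214.0]], 'top': [[286.0, 262.0], [351.0, 262.0]], 'cap': [[287.0, 299.0], [349.0, 299.0]]}
20.0 {'bot': [[292.0, 205.0], [345.0, 205.0]], 'top': [[285.0, 276.0], [352.0, 276.0]], 'cap': [[287.0, 307.0], [350.0, 307.0]]}
28.0 {'bot': [[290.0, 201.0], [346.0, 201.0]], 'top': [[284.0, 287.0], [353.0, 287.0]], 'cap': [[287.0, 313.0], [350.0, 313.0]]}
35.0 {'bot': [[289.0, 199.0], [347.0, 199.0]], 'top': [[283.0, 298.0], [353.0, 298.0]], 'cap': [[287.0, 318.0], [350.0, 318.0]]}
col318 [(120, 470), (126, 300), (132, 297), (138, 481), (144, 312), (150, 312), (156, 292), (162, 308), (168, 326), (174, 169), (180, 167), (186, 169), (192, 170), (198, 128), (204, 59), (210, 56), (216, 56), (222, 56), (228, 56), (234, 57), (240, 58), (246, 54), (252, 56), (258, 64), (264, 53), (270, 56), (276, 63), (282, 69), (288, 56), (294, 46), (300, 68), (306, 320), (312, 320), (318, 324), (324, 323), (330, 324), (336, 321), (342, 322), (348, 320), (354, 322), (360, 322), (366, 322), (372, 320), (378, 322), (384, 322), (390, 564), (396, 601), (402, 599), (408, 603), (414, 601), (420, 603), (426, 603), (432, 86), (438, 70), (444, 68), (450, 69), (456, 73), (462, 69), (468, 67), (474, 72)]
```

Emit:
play_rows(moves=[{"claw": 0, "delta_pos": [0, 0, -1.2], "twist": 0}, {"claw": 0, "delta_pos": [0, 0, -2.4], "twist": 0}, {"claw": 0, "delta_pos": [0.3, 0, -3.6], "twist": 0}, {"claw": 0, "delta_pos": [0.8, 0, -4.6], "twist": 0}, {"claw": 0, "delta_pos": [0.8, 0, -4.6], "twist": 0}])

```text
clock: 15.78
tcp_pos: [0.5651, 0.1579, 0.195]
orientation: [0.0, 0.661, 0.751, 0.001]
wrist_force: [0.1, 0.9, -1.1]
finger_gap: 0.0213
```

Emit:
play_rows(moves=[{"claw": 0, "delta_pos": [0, 0, 0], "twist": 0}, {"claw": 0, "delta_pos": [0, 0, 0], "twist": 0}, {"claw": 0, "delta_pos": [0, 0, 0], "twist": 0}, {"claw": 0, "delta_pos": [0.2, 0, -0.5], "twist": 0}, {"claw": 0, "delta_pos": [0.6, 0, -1], "twist": 0}, {"claw": 0, "delta_pos": [0.6, 0, -1], "twist": 0}], force=120)

```text
clock: 16.52
tcp_pos: [0.5637, 0.1633, 0.2039]
orientation: [-0.0, 0.661, 0.75, -0.0]
wrist_force: [-0.1, -0.4, -3.6]
finger_gap: 0.0192
```

```bash
python3 tilt.py w9.png 28 32 36 40 44; python3 - <<'E'
from h import *
b=shot('scene'); s=get_state(); u,v=proj('scene',s['tcp_pos']+np.array([0,-.08,0])).astype(int); print(u,v)
cv2.imwrite('pics/s9.png',cv2.resize(b[v-100:v+100,u-130:u+130],None,fx=3,fy=3,interpolation=cv2.INTER_CUBIC)[:,:,::-1])
E
```

```text
16.525 [0.56368648 0.16325156 0.20385134] [0.04940223 0.17923065] 0.019160747837312454 [-0.12 -0.38 -3.64] [ 0.299 -0.039 -0.035]
28.0 {'bot': [[290.0, 201.0], [346.0, 201.0]], 'top': [[283.0, 287.0], [352.0, 287.0]], 'cap': [[286.0, 313.0], [349.0, 313.0]]}
32.0 {'bot': [[290.0, 200.0], [346.0, 200.0]], 'top': [[283.0, 293.0], [352.0, 293.0]], 'cap': [[286.0, 316.0], [349.0, 316.0]]}
36.0 {'bot': [[289.0, 199.0], [347.0, 199.0]], 'top': [[283.0, 300.0], [353.0, 300.0]], 'cap': [[286.0, 319.0], [350.0, 319.0]]}
40.0 {'bot': [[288.0, 199.0], [348.0, 199.0]], 'top': [[283.0, 306.0], [353.0, 306.0]], 'cap': [[286.0, 323.0], [350.0, 323.0]]}
44.0 {'bot': [[287.0, 200.0], [348.0, 200.0]], 'top': [[282.0, 313.0], [353.0, 313.0]], 'cap': [[286.0, 326.0], [350.0, 326.0]]}
col318 [(120, 694), (126, 703), (132, 675), (138, 470), (144, 361), (150, 232), (156, 283), (162, 338), (168, 151), (174, 163), (180, 165), (186, 166), (192, 169), (198, 59), (204, 61), (210, 59), (216, 55), (222, 56), (228, 59), (234, 56), (240, 60), (246, 57), (252, 58), (258, 51), (264, 62), (270, 57), (276, 57), (282, 56), (288, 53), (294, 55), (300, 52), (306, 54), (312, 324), (318, 306), (324, 307), (330, 307), (336, 304), (342, 307), (348, 308), (354, 306), (360, 307), (366, 309), (372, 554), (378, 553), (384, 558), (390, 508), (396, 254), (402, 251), (408, 551), (414, 542), (420, 359), (426, 142), (432, 167), (438, 69), (444, 66), (450, 70), (456, 72), (462, 79), (468, 71), (474, 72)]
350 232
```

View pics/s9.png

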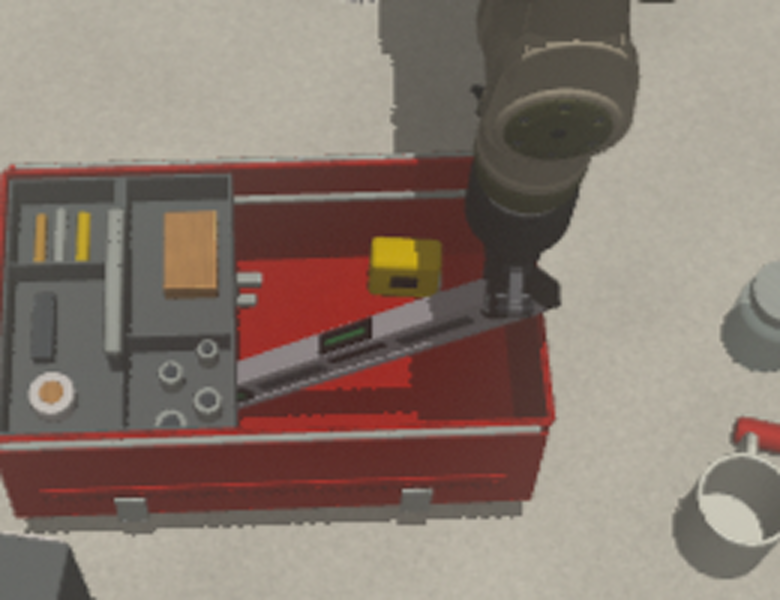

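Emit:
play_rows(moves=[{"claw": 0, "delta_pos": [1, 0, -0.8], "twist": 0}, {"claw": 0, "delta_pos": [3, 0, -2.3], "twist": 0}, {"claw": 0, "delta_pos": [5, 0, -3.9], "twist": 0}, {"claw": 0, "delta_pos": [7, 0, -5.5], "twist": 0}, {"claw": 0, "delta_pos": [9, 0, -7], "twist": 0}, {"claw": 0, "delta_pos": [9.5, 0, -9], "twist": 0}, {"claw": 0, "delta_pos": [9.5, 0, -12], "twist": 0}, {"claw": 0, "delta_pos": [9.5, 0, -16], "twist": 0}, {"claw": 0, "delta_pos": [9.5, 0, -20], "twist": 0}, {"claw": 0, "delta_pos": [9.5, 0, -23], "twist": 0}, {"claw": 0, "delta_pos": [9.5, 0, -24], "twist": 0}, {"claw": 0, "delta_pos": [9.5, 0, -24], "twist": 0}])

```text
clock: 18.12
tcp_pos: [0.5522, 0.258, 0.4446]
orientation: [0.001, 0.661, 0.75, 0.001]
wrist_force: [-0.2, 0.7, -3.7]
finger_gap: 0.019
```

```bash
python3 tilt.py w10.png 32 36 40 44 | grep -v col318; python3 - <<'E'
from h import *
im=cv2.imread('pics/w10.png'); print([(r,int(im[r,318].astype(int).sum())) for r in range(186,340,6)])
shot('scene','s10.png'); print([(round(d['conf'],2),np.round(d['extent'])) for d in spotter.spot_in('scene','level')[:2]])
print(delta([.40,.29,.45],90))
E
```

```text
18.125 [0.55215573 0.25802332 0.44459935] [0.05545175 0.27450944] 0.018995795787755662 [-0.23  0.72 -3.71] [0.302 0.038 0.022]
32.0 {'bot': [[290.0, 200.0], [347.0, 200.0]], 'top': [[284.0, 293.0], [353.0, 293.0]], 'cap': [[287.0, 316.0], [350.0, 316.0]]}
36.0 {'bot': [[289.0, 199.0], [347.0, 199.0]], 'top': [[283.0, 300.0], [353.0, 300.0]], 'cap': [[287.0, 319.0], [350.0, 319.0]]}
40.0 {'bot': [[289.0, 199.0], [348.0, 199.0]], 'top': [[283.0, 306.0], [354.0, 306.0]], 'cap': [[286.0, 322.0], [350.0, 322.0]]}
44.0 {'bot': [[288.0, 200.0], [349.0, 200.0]], 'top': [[283.0, 313.0], [354.0, 313.0]], 'cap': [[286.0, 326.0], [350.0, 326.0]]}
[(186, 382), (192, 282), (198, 34), (204, 42), (210, 34), (216, 33), (222, 37), (228, 34), (234, 41), (240, 25), (246, 40), (252, 36), (258, 36), (264, 38), (270, 42), (276, 30), (282, 38), (288, 41), (294, 48), (300, 34), (306, 29), (312, 254), (318, 240), (324, 238), (330, 237), (336, 235)]
[(0.84, array([319., 168., 474., 230.]))]
(array([  5.13, -14.63,  -0.68]), np.float64(-82.8))
```

Emit:
play_rows(moves=[{"claw": 0, "delta_pos": [0.5, -1, -0.5], "twist": -5}, {"claw": 0, "delta_pos": [1, -2.5, -0.5], "twist": -14}, {"claw": 0, "delta_pos": [1.5, -4, -0.5], "twist": -23}, {"claw": 0, "delta_pos": [2, -5.5, -0.5], "twist": -32}, {"claw": 0, "delta_pos": [2.5, -7, -0.5], "twist": -41}, {"claw": 0, "delta_pos": [3, -8.5, -0.5], "twist": -50}, {"claw": 0, "delta_pos": [3.5, -10, -0.5], "twist": -59}, {"claw": 0, "delta_pos": [4, -11.5, -0.5], "twist": -68}, {"claw": 0, "delta_pos": [4.5, -13, -0.5], "twist": -77}, {"claw": 0, "delta_pos": [5.1, -14.6, -0.5], "twist": -82.8}, {"claw": 0, "delta_pos": [5.1, -14.6, -0.5], "twist": -82.8}])

```text
clock: 19.65
tcp_pos: [0.3989, 0.2893, 0.4488]
orientation: [-0.0, -0.0, 1.0, -0.0]
wrist_force: [0.4, -0.0, -2.6]
finger_gap: 0.0189
```

```bash
python3 - <<'E'
from h import *
R,s=toolR(); print(s['clock'],s['tcp_pos'],R[:,0].round(3),s['finger_gap'],s['wrist_force'],s['joint_pos'].round(2))
c=imaging.camera_info('top'); im=shot('top'); b=shot('scene')
cv2.imwrite('pics/c11.png',np.hstack([cv2.resize(im[140:340,160:360],(400,400)),cv2.resize(b[150:350,330:530],(400,400))])[:,:,::-1])
t=s['tcp_pos']; f=levelpts(t+[0,0,.05],38,.03,.037,np.arctan2(-R[0,0],R[1,0]))
print('b',f(0,-.18,0),'a',f(0,.18,0), 'under b on bench px', proj('top',[*f(0,-.18,0)[:2],0]))
E
```

```text
19.65 [0.39890776 0.28929094 0.44878166] [-1.    -0.001  0.   ] 0.018944656382861923 [ 0.36188299 -0.04784063 -2.61052511] [ 0.46  0.23  0.57  1.91 -0.    0.46]
b [0.63617176 0.28947522 0.26645698] a [0.35248798 0.28925489 0.48809511] under b on bench px [241.18268732 223.5180458 ]
```

View pics/c11.png

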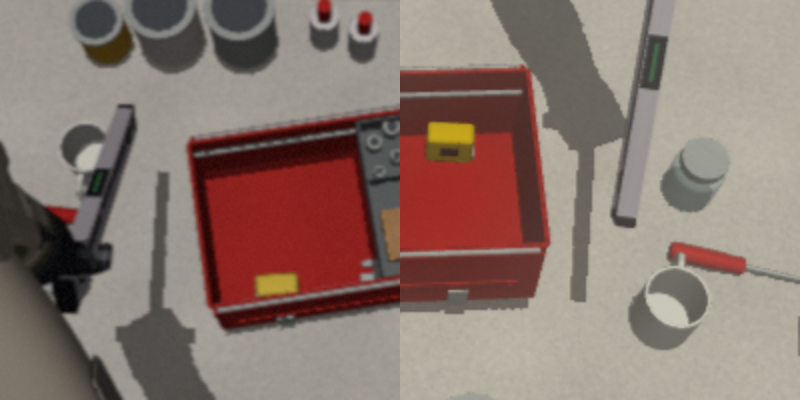

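Emit:
play_rows(moves=[{"claw": 0, "delta_pos": [0, 0, 3], "twist": 0}, {"claw": 0, "delta_pos": [0, 0, 7], "twist": 0}, {"claw": 0, "delta_pos": [0, 0, 11], "twist": 0}, {"claw": 0, "delta_pos": [0, 0, 15], "twist": 0}, {"claw": 0, "delta_pos": [0, 0, 19], "twist": 0}, {"claw": 0, "delta_pos": [0, 0, 22.5], "twist": 0}, {"claw": 0, "delta_pos": [0, 0, 24.5], "twist": 0}, {"claw": 0, "delta_pos": [0, 0, 25.5], "twist": 0}, {"claw": 0, "delta_pos": [0, 0, 25.9], "twist": 0}, {"claw": 0, "delta_pos": [0, 0, 25.9], "twist": 0}])

```text
clock: 21.0
tcp_pos: [0.4012, 0.2896, 0.1903]
orientation: [0.001, -0.0, 1.0, 0.0]
wrist_force: [0.8, -0.0, -2.2]
finger_gap: 0.0194
```

Emit:
play_rows(moves=[{"claw": 0, "delta_pos": [0, 0, 0], "twist": 0}, {"claw": 0, "delta_pos": [0, 0, 0], "twist": 0}, {"claw": 0, "delta_pos": [0, 0, 0.5], "twist": 0}, {"claw": 0, "delta_pos": [0, 0, 1.5], "twist": 0}, {"claw": 0, "delta_pos": [0, 0, 2.5], "twist": 0}, {"claw": 0, "delta_pos": [0, 0, 3.5], "twist": 0}, {"claw": 0, "delta_pos": [0, 0, 4], "twist": 0}, {"claw": 0, "delta_pos": [0, 0, 4], "twist": 0}], force=20)

```text
clock: 22.0
tcp_pos: [0.4008, 0.2895, 0.1498]
orientation: [0.001, -0.0, 1.0, -0.0]
wrist_force: [-1.3, -0.8, 2.6]
finger_gap: 0.019
```

```bash
cat > t2.py <<'E'
from h import *
import sys
R,s=toolR(); t=s['tcp_pos']; print(s['clock'],t,s['finger_gap'],s['wrist_force'].round(2),s['ft_torque'].round(3))
i=imaging.camera_info('wrist'); im=shot('wrist',sys.argv[1])
for th in map(float,sys.argv[2:]):
    f=levelpts(t+[0,0,.0497],th,.03,.037,np.arctan2(-R[0,0],R[1,0]))
    print(th,[round(proj('wrist',f(0,y,z),i)[1]) for y,z in [(.18,0),(.18,.042),(.165,.042)]])
print([(r,int(im[r,318].astype(int).sum())) for r in range(192,330,5)])
E
python3 t2.py w12.png 0 10 20 30 40
```

```text
22.0 [0.40079132 0.28947874 0.14979235] 0.018973330207089738 [-1.25 -0.81  2.56] [-0.24  -0.172 -0.193]
0.0 [223, 256, 295]
10.0 [213, 266, 301]
20.0 [206, 277, 308]
30.0 [202, 292, 316]
40.0 [200, 308, 324]
[(192, 309), (197, 314), (202, 37), (207, 31), (212, 51), (217, 39), (222, 46), (227, 43), (232, 41), (237, 38), (242, 46), (247, 44), (252, 38), (257, 47), (262, 37), (267, 36), (272, 43), (277, 38), (282, 37), (287, 57), (292, 38), (297, 37), (302, 38), (307, 266), (312, 261), (317, 259), (322, 259), (327, 260)]
```

Emit:
play_rows(moves=[{"claw": 0, "delta_pos": [0, 0, 1], "twist": 0}, {"claw": 0, "delta_pos": [0, 0, 2.5], "twist": 0}, {"claw": 0, "delta_pos": [0, 0, 4], "twist": 0}, {"claw": 0, "delta_pos": [0, 0, 5.5], "twist": 0}, {"claw": 0, "delta_pos": [0, 0, 7], "twist": 0}, {"claw": 0, "delta_pos": [0, 0, 8.5], "twist": 0}, {"claw": 0, "delta_pos": [0, 0, 10], "twist": 0}, {"claw": 0, "delta_pos": [0, 0, 10], "twist": 0}])

```text
clock: 23.05
tcp_pos: [0.4003, 0.2887, 0.0483]
orientation: [-0.0, 0.0, 1.0, -0.001]
wrist_force: [1.2, -1.6, 0.1]
finger_gap: 0.0193
```

```bash
python3 t2.py w13.png 0 10 20 30
```

```text
23.05 [0.40029811 0.28874768 0.0482805 ] 0.019273116779512826 [ 1.22 -1.6   0.06] [-0.363 -0.597 -0.392]
0.0 [223, 256, 295]
10.0 [213, 265, 301]
20.0 [206, 277, 308]
30.0 [201, 291, 315]
[(192, 288), (197, 288), (202, 289), (207, 292), (212, 287), (217, 298), (222, 294), (227, 32), (232, 25), (237, 20), (242, 38), (247, 27), (252, 25), (257, 29), (262, 33), (267, 28), (272, 26), (277, 31), (282, 39), (287, 41), (292, 37), (297, 34), (302, 51), (307, 258), (312, 258), (317, 256), (322, 254), (327, 256)]
```

Emit:
play_rows(moves=[{"claw": 0, "delta_pos": [0, 0, 1], "twist": 0}, {"claw": 0, "delta_pos": [0, 0, 2], "twist": 0}, {"claw": 0, "delta_pos": [0, 0, 3], "twist": 0}, {"claw": 0, "delta_pos": [0, 0, 4], "twist": 0}, {"claw": 0, "delta_pos": [0, 0, 4.4], "twist": 0}, {"claw": 0, "delta_pos": [0, 0, 4.4], "twist": 0}])

```text
clock: 23.85
tcp_pos: [0.4, 0.2896, 0.0053]
orientation: [-0.001, -0.001, 1.0, 0.0]
wrist_force: [-2.6, 0.1, 1.1]
finger_gap: 0.0187
```

```bash
python3 t2.py w14.png 0 5 10; python3 - <<'E'
import cv2,numpy as np
for n in ('w12','w13','w14'):
    im=cv2.imread(f'pics/{n}.png').astype(int); 
    for r in (235,280,320,360): 
        print(n,r,[ (c,int(im[r,c].sum())) for c in list(range(272,304,4))+list(range(336,364,4))])
E
```

```text
23.85 [0.40002546 0.2895867  0.00529979] 0.018749907426893617 [-2.61  0.14  1.12] [ 0.129 -0.172  0.236]
0.0 [223, 256, 295]
5.0 [218, 260, 298]
10.0 [213, 265, 301]
[(192, 290), (197, 273), (202, 277), (207, 275), (212, 272), (217, 278), (222, 276), (227, 285), (232, 282), (237, 213), (242, 36), (247, 28), (252, 28), (257, 24), (262, 34), (267, 28), (272, 25), (277, 33), (282, 29), (287, 31), (292, 31), (297, 36), (302, 35), (307, 217), (312, 249), (317, 254), (322, 252), (327, 254)]
w12 235 [(272, 603), (276, 594), (280, 596), (284, 598), (288, 326), (292, 46), (296, 37), (300, 37), (336, 42), (340, 41), (344, 43), (348, 414), (352, 580), (356, 584), (360, 593)]
w12 280 [(272, 607), (276, 571), (280, 616), (284, 555), (288, 37), (292, 41), (296, 42), (300, 42), (336, 37), (340, 46), (344, 37), (348, 27), (352, 506), (356, 599), (360, 620)]
w12 320 [(272, 184), (276, 210), (280, 209), (284, 210), (288, 49), (292, 130), (296, 256), (300, 257), (336, 255), (340, 257), (344, 247), (348, 42), (352, 181), (356, 212), (360, 211)]
w12 360 [(272, 50), (276, 56), (280, 49), (284, 50), (288, 
[... 886 characters left out ...]
80, 287), (284, 286), (288, 275), (292, 271), (296, 272), (300, 279), (336, 277), (340, 271), (344, 278), (348, 280), (352, 271), (356, 273), (360, 264)]
w14 280 [(272, 296), (276, 300), (280, 286), (284, 272), (288, 230), (292, 31), (296, 37), (300, 23), (336, 39), (340, 38), (344, 39), (348, 36), (352, 271), (356, 268), (360, 265)]
w14 320 [(272, 159), (276, 184), (280, 187), (284, 186), (288, 43), (292, 82), (296, 252), (300, 251), (336, 247), (340, 249), (344, 211), (348, 34), (352, 158), (356, 187), (360, 186)]
w14 360 [(272, 51), (276, 43), (280, 43), (284, 47), (288, 56), (292, 37), (296, 254), (300, 254), (336, 249), (340, 253), (344, 167), (348, 34), (352, 58), (356, 34), (360, 46)]
```

Emit:
play_rows(moves=[{"claw": 0, "delta_pos": [0, 0, 0.4], "twist": 0}, {"claw": 0, "delta_pos": [0, 0, 0.8], "twist": 0}, {"claw": 0, "delta_pos": [0, 0, 0.8], "twist": 0}])

```text
clock: 24.28
tcp_pos: [0.4007, 0.2891, -0.0025]
orientation: [0.0, 0.0, 1.0, -0.0]
wrist_force: [-1.1, -1.0, 2.1]
finger_gap: 0.0189
```

Emit:
play_rows(moves=[{"claw": 0, "delta_pos": [0, 0, 0], "twist": 0}, {"claw": 0, "delta_pos": [0, 0, 0], "twist": 0}, {"claw": 0, "delta_pos": [0, 0, 0], "twist": 0}, {"claw": 0, "delta_pos": [0, 0, -0.5], "twist": 0}, {"claw": 0, "delta_pos": [0, 0, -1.5], "twist": 0}, {"claw": 0, "delta_pos": [0, 0, -3], "twist": 0}, {"claw": 0, "delta_pos": [0, 0, -5], "twist": 0}, {"claw": 0, "delta_pos": [0, 0, -6], "twist": 0}, {"claw": 0, "delta_pos": [0, 0, -6], "twist": 0}], force=120)

```text
clock: 25.4
tcp_pos: [0.401, 0.29, 0.0587]
orientation: [0.001, -0.0, 1.0, 0.001]
wrist_force: [-0.1, 1.0, -3.6]
finger_gap: 0.0194
```

```bash
python3 t2.py w15.png 0 5 10
```

```text
25.4 [0.40099046 0.2900031  0.05867001] 0.01938199136308713 [-0.07  0.96 -3.6 ] [ 0.015  0.454 -0.057]
0.0 [223, 256, 295]
5.0 [218, 261, 298]
10.0 [213, 266, 301]
[(192, 292), (197, 289), (202, 289), (207, 292), (212, 298), (217, 300), (222, 282), (227, 290), (232, 285), (237, 257), (242, 38), (247, 16), (252, 32), (257, 31), (262, 27), (267, 24), (272, 30), (277, 20), (282, 35), (287, 40), (292, 38), (297, 34), (302, 42), (307, 197), (312, 264), (317, 262), (322, 263), (327, 263)]
```

Emit:
play_rows(moves=[{"claw": 0, "delta_pos": [0, 0, -2], "twist": 0}, {"claw": 0, "delta_pos": [0, 0, -5], "twist": 0}, {"claw": 0, "delta_pos": [0, 0, -8], "twist": 0}, {"claw": 0, "delta_pos": [0, 0, -11], "twist": 0}, {"claw": 0, "delta_pos": [0, 0, -14], "twist": 0}, {"claw": 0, "delta_pos": [0, 0, -17], "twist": 0}, {"claw": 0, "delta_pos": [0, 0, -20], "twist": 0}, {"claw": 0, "delta_pos": [0, 0, -23], "twist": 0}, {"claw": 0, "delta_pos": [0, 0, -25.5], "twist": 0}, {"claw": 0, "delta_pos": [0, 0, -27], "twist": 0}, {"claw": 0, "delta_pos": [0, 0, -27], "twist": 0}, {"claw": 0, "delta_pos": [0, 0, -27], "twist": 0}])

```text
clock: 26.95
tcp_pos: [0.4, 0.2893, 0.3264]
orientation: [-0.001, -0.0, 1.0, -0.0]
wrist_force: [-0.8, 0.4, -2.4]
finger_gap: 0.0191
```

```bash
python3 t2.py w16.png 0 5 10; python3 - <<'E'
from h import *
R,s=toolR(); t=s['tcp_pos']
b=shot('scene'); print([(round(d['conf'],2),np.round(d['extent'])) for d in spotter.spot_in('scene','level')[:2]])
for th in (0,4,10):
    f=levelpts(t+[0,0,.0497],th,.023,.037,np.arctan2(-R[0,0],R[1,0])); print(th,'a',proj('scene',f(0,.18,.042)).round(),'b',proj('scene',f(0,-.18,.042)).round(),proj('top',f(0,-.18,.042)).round(),'zmin',f(0,-.18,0)[2].round(3))
tp=shot('top')
cv2.imwrite('pics/c16.png',np.hstack([b[60:360,200:600],tp[120:420,140:540]])[:,:,::-1])
E
```

```text
26.95 [0.40004956 0.28934448 0.32637299] 0.019135756526243358 [-0.77  0.41 -2.43] [ 0.     0.469 -0.004]
0.0 [223, 256, 295]
5.0 [218, 260, 298]
10.0 [213, 265, 301]
[(192, 279), (197, 297), (202, 277), (207, 286), (212, 294), (217, 286), (222, 288), (227, 301), (232, 300), (237, 268), (242, 35), (247, 35), (252, 29), (257, 24), (262, 32), (267, 24), (272, 30), (277, 26), (282, 31), (287, 42), (292, 38), (297, 40), (302, 38), (307, 200), (312, 268), (317, 265), (322, 269), (327, 269)]
[(0.6, array([440., 138., 458., 293.]))]
0 a [456. 135.] b [451. 284.] [218. 148.] zmin 0.339
4 a [456. 135.] b [448. 288.] [220. 152.] zmin 0.316
10 a [456. 134.] b [444. 293.] [223. 158.] zmin 0.281
```

View pics/c16.png

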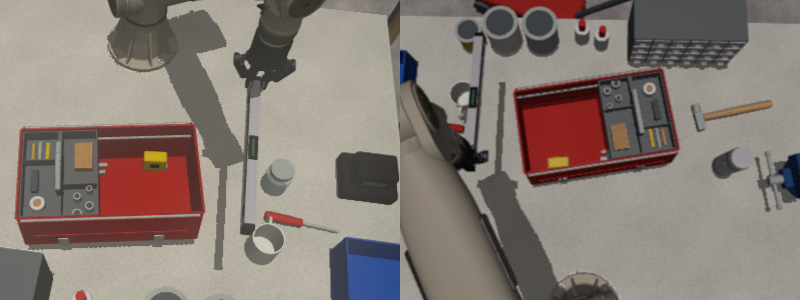

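```bash
python3 - <<'E'
from h import *
R,s=toolR(); t=s['tcp_pos']; yaw=np.arctan2(-R[0,0],R[1,0])
b=shot('scene').astype(int).sum(2); tp=shot('top').astype(int).sum(2)
print('scene',[(r,[int(b[r,c]) for c in (444,448,452)]) for r in range(270,300,2)])
print('top',[(r,[int(tp[r,c]) for c in (216,218,220)]) for r in range(146,172,2)])
print('scene mid',[(r,int(b[r,450])) for r in range(190,226,3)])
for th in (0,3,6,9):
    f=levelpts(t+[0,0,.0497],th,.023,.037,yaw)
    print(th,'scene btop',proj('scene',f(0,-.18,.042)).round(1),'bbot',proj('scene',f(0,-.18,0)).round(1),'cap',proj('scene',f(0,-.165,.042)).round(1),'vial',proj('scene',f(0,0,.042)).round(1),'| top b',proj('top',f(0,-.18,.042)).round(1),'cap',proj('top',f(0,-.165,.042)).round(1),'vial',proj('top',f(0,0,.042)).round(1))
E
```

```text
scene [(270, [273, 500, 501]), (272, [277, 497, 502]), (274, [281, 499, 500]), (276, [329, 505, 501]), (278, [343, 505, 500]), (280, [393, 504, 502]), (282, [321, 507, 502]), (284, [197, 202, 227]), (286, [196, 202, 202]), (288, [189, 199, 204]), (290, [186, 185, 190]), (292, [188, 186, 216]), (294, [246, 190, 330]), (296, [509, 502, 407]), (298, [524, 305, 395])]
top [(146, [198, 376, 389]), (148, [189, 323, 377]), (150, [186, 312, 368]), (152, [116, 188, 191]), (154, [57, 63, 40]), (156, [387, 394, 386]), (158, [423, 424, 418]), (160, [418, 423, 415]), (162, [414, 417, 416]), (164, [416, 421, 412]), (166, [421, 420, 407]), (168, [418, 420, 395]), (170, [421, 419, 386])]
scene mid [(190, 498), (193, 496), (196, 189), (199, 189), (202, 184), (205, 191), (208, 187), (211, 192), (214, 190), (217, 192), (220, 499), (223, 496)]
0 scene btop [450.7 284.3] bbot [446.  291.9] cap [451.  277.1] vial [453.6 204.2] | top b [218.  147.5] cap [217.6 153. ] vial [212.8 215.6]
3 scene btop [448.7 287.5] bbot [444.2 293.9] cap [449.1 280.3] vial [452.7 206.2] | top b [219.5 150.4] cap [219.  155.7] vial [213.6 216.5]
6 scene btop [446.8 290.1] bbot [442.4 295.3] cap [447.2 282.9] vial [451.8 207.9] | top b [220.9 153.6] cap [220.4 158.7] vial [214.4 217.5]
9 scene btop [444.9 292.2] bbot [440.8 296.2] cap [445.4 285. ] vial [451.  209.5] | top b [222.3 156.9] cap [221.7 161.8] vial [215.1 218.7]
```

Emit:
play_rows(moves=[{"claw": 0, "delta_pos": [0, 0, 0], "twist": 0}, {"claw": 0, "delta_pos": [0, 0, 0], "twist": 0}, {"claw": 0, "delta_pos": [0, 0, 0], "twist": 0}, {"claw": 0, "delta_pos": [0, 0, 0], "twist": 0}, {"claw": 0, "delta_pos": [0, 0, 0], "twist": 0}, {"claw": 0, "delta_pos": [0, 0, 0], "twist": 0}, {"claw": 0, "delta_pos": [0, 0, 0], "twist": 0}, {"claw": 0, "delta_pos": [0, 0, 0], "twist": 0}])

```text
clock: 28.25
tcp_pos: [0.4005, 0.2895, 0.3277]
orientation: [0.0, -0.0, 1.0, 0.0]
wrist_force: [-0.1, 0.5, -2.6]
finger_gap: 0.0191
```

```bash
python3 t2.py w17.png 4; python3 -c "
from h import *
print(env.hand_in())"
```

```text
28.25 [0.40046701 0.28952911 0.32771484] 0.019127504625670512 [-0.07  0.45 -2.56] [-0.003  0.432 -0.017]
4.0 [219, 260, 297]
[(192, 285), (197, 294), (202, 285), (207, 285), (212, 297), (217, 283), (222, 286), (227, 291), (232, 297), (237, 267), (242, 27), (247, 25), (252, 23), (257, 27), (262, 36), (267, 31), (272, 37), (277, 29), (282, 46), (287, 33), (292, 38), (297, 34), (302, 46), (307, 203), (312, 266), (317, 270), (322, 268), (327, 268)]
the job is handed in; nothing more can be done
None
```

The level is out of the box and was handed in still held, at about 28 s on the robot's clock.

**What I did**
- **Tray:** I dragged it by its grip bar to the −y stop. The force rose to about 19 N with no further motion.
- **Tilt:** I gripped the level near end a at 20 N so it could turn in the pads. I raised that end until the level stood at about 38° with its other end on the floor.
- **Draw out:** I then gripped at 120 N and drew it out end first through the open half. No wrist force above a few N showed at the checks.
- **Levelling:** The moves cannot tilt the tool. I lowered end b gently onto the free bench left of the box at 20 N, so it turned back to nearly level without being released. Then I gripped at 120 N and lifted it straight up.

**Last checks**
- The level is about 4° from horizontal (3–6° across the scene, top and wrist cameras).
- Its lowest point is at about 0.31 m, against the 0.222 m needed.
- It held still over the last second, with the gap at 19.1 mm and the same wrist picture.
- The tray is still at its stop and I saw nothing else moved.

**What failed or disagreed**
- The fingertips sit about 42 mm behind the reported TCP. My first two tries at the bar therefore closed in the air above it, and I corrected for the offset afterwards.
- The level slipped about 7 mm in the pads during levelling.
- The gap reads about 19 mm on the 22 mm level.
- The held weight read between 2.4 and 3.7 N.

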